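# Slide the scrubber caddy back onto the shelf rail

### The job

Hang the small steel scrubber caddy back on the aluminium rail along the front edge of the bamboo shelf: run the two round glides on its back into the rail's open right-hand end and slide it along until it comes up firmly against the stop inside and the catch has dropped shut on it, then let go so that it hangs there level. Ease it in by feel with a light hand, never forcing it against the rail or the stop, and leave everything else on the shelf and the counter where it stands.

Things in the scene. Friction and masses are not known exactly. Their poses are not given: they have to be found in the camera images.
- caddy: Open stainless steel tray 50 (x) by 90 (y) by 40 mm high, 0.12 to 0.24 kg, standing loose on the counter. Origin: centre of its underside; x to its back, z up. A steel strap rises from its back wall with a grip block in front and two glides behind. A heel pad on the strap's back, 58 mm up, reaches x = +30.5 mm and leans on the rail's skirt when the caddy hangs.
- grip (a point): Middle of the caddy's grey plastic grip block, at x = +12, y = 0, z = +88 mm of the caddy, same axes. The block is 16 (x) by 24 (y) mm and runs from 58 to 110 mm above the caddy's underside. Take it from above, across the 24 mm (y).
- carriage (a point): Midway between the caddy's two white glides, at x = +40, y = 0, z = +88 mm of the caddy, same axes. Glides: fixed discs 15 mm in diameter, 7 mm thick (x), centres 12 mm to either side (y), so 39 mm long together, on a steel neck 24 (y) by 5 (z) mm. It fits the rail with this point on the rail's centre line and the caddy's axes parallel to the rail's.
- rail: Aluminium C-section rail fixed level along the shelf's front edge, 490 mm long. Origin: centre of the channel at its open mouth (right-hand end seen from the robot), 200 mm above the counter; y runs along the rail inwards, x to the back, z up. Channel inside 10 (x) by 18 (z) mm, so 1.5 mm free round the glides; 3 mm walls. A skimmer hangs from a fixed hook 360 mm in.
- slot (a point): Point on the rail's front face at the mouth, 8 mm in front (-x) of the rail's origin, same axes: mid-height of the slot, 10 mm high, that runs the whole length of the front face and lets the neck through. The face goes on below the slot as a skirt down to z = -39 mm.
- zone (a point): Point on the rail's top, 140 mm in from the mouth, level with the shelf board behind it. Hereabouts a grey plastic catch saddle (44 mm long, 16 mm high) is clamped astride the rail, with a rubber stop inside. Its place varies and is not reported: the carriage point comes to the stop 100 to 175 mm in from the mouth. Feel for it. Caddy against rail, stop or claw: stay under 25 N.
- claw (a joint): Steel drop claw of the catch inside the rail, on a stiff hinge. 0 rad: open, an arm hanging before the leading glide. Over its last 9 mm the carriage pushes this arm round against about 6 N and a finger drops between the glides; at about 0.6 rad the glide is hard against the stop. Shut from 0.42 rad (about 2.5 mm before the stop) on. It stays where left.
- dabba: Bystander: round steel tin with a hinged flap in its lid, 90 mm in diameter, 85 mm high, on the shelf. Origin: centre of its underside.
- brush: Bystander: green plastic scrubbing brush standing upright on its white bristles on the shelf, 58 mm in diameter, 123 mm high. Origin: centre of its underside.
- gasket: Bystander: red silicone cooker gasket, a flat ring 132 mm across and 9 mm high on the shelf. Origin: its centre, underside.
- weight: Bystander: small aluminium vent weight, 24 mm in diameter, 42 mm high, on the shelf. Origin: centre of its underside.
- idli_plate: Bystander: stainless steel idli plate of four shallow cups, 140 mm across, 14 mm high, on the shelf. Origin: its centre, underside.
- tumbler: Bystander: steel tumbler, 68 mm in diameter, 100 mm high, on the counter. Origin: centre of its underside.
- katori: Bystander: small steel bowl, 92 mm in diameter, 45 mm high, on the counter. Origin: centre of its underside.
- soap: Bystander: yellow bottle of dish soap, 60 mm in diameter, 170 mm high, on the counter. Origin: centre of its underside.
Things that resemble listed ones, but are neither listed nor needed, are in the scene too. Leave any purple or red look-alike of the caddy alone.

How it is judged (in metres and radians):
On the way, in this order (a step that is already met when the one before it is completed fails the run):
1. the carriage has entered the rail's open end and lies along it (y of carriage in the frame of rail between 0.015 and 0.09 m and x of carriage in the frame of rail between -0.004 and 0.004 m and z of carriage in the frame of rail between -0.004 and 0.004 m and angle between the y axis of caddy and the y axis of rail, either way round below 0.15 rad), for 0.1 s.
2. the caddy has been slid up to the stop and the claw has dropped shut (value of joint claw above 0.42 rad and y of carriage in the frame of rail above 0.09 m and x of carriage in the frame of rail between -0.004 and 0.004 m and z of carriage in the frame of rail between -0.004 and 0.004 m), for 0.2 s.
At the end, for the whole second after the job is handed in: The claw of the end catch is shut (0.42 rad or more), the carriage is still in the channel within 4 mm of its centre line and 90 to 185 mm in from the mouth, and the caddy hangs at rest within 0.17 rad of upright, let go (all of step 2 and y of carriage in the frame of rail below 0.185 m and angle between caddy's own z axis and vertical below 0.17 rad and linear speed of caddy below 0.02 m/s); the robot touches nothing.
It fails at once if the caddy is forced: more than 25 N between it and the rail, stop or claw (contact force between caddy and rail above 25 N).
It fails at once if something else on the shelf or the counter is shifted by more than 25 mm (distance of any of dabba, brush, gasket, weight, idli_plate, tumbler, katori, soap from where it was at the start of the episode above 0.025 m).
It also fails if it takes over 61 s, if anything falls off the work surface, if the arm or the gripper's body presses on something with over 40 N, if the wrist force passes 120 N, or if a joint passes its speed limit or range.

### The arm

A 6-joint arm with a two-finger parallel gripper is mounted at the origin on the work surface. World frame = base frame: x ahead of the robot, y to its left, z up, the work surface at z = 0. Lengths are in m, angles in degrees, forces in N, time in s.
With the tool pointing down it reaches from about 0.4 to 0.825 m from the base axis. Payload 7 kg.
Tool frame: the origin (TCP) lies midway between the tips of the shut fingers; the grasp point (between the pads) lies 19 mm behind it; z points along the fingers, y is the line along which they close (so a half turn about z gives the same grasp; the last joint's range is limited). The gripper opens to 88 mm and grips with 3 to 60 N. Pads are 19 mm wide; open, the fingers measure 130 mm over their backs; the gripper's body (78 mm by 193 mm) begins 47 mm behind the grasp point.
Start: joints at [83.543, 20.546, 0.682, 0, -70.136, -16.507], TCP at [0.263, 0.621, 0.199] pointing down, gripper open.
Joint ranges: [-176.03, 176.03], [-82.01, 121.73], [-58.28, 71.71], [-173.87, 95.51], [-174.79, -0.11], [-173.66, 173.66]. Speed limits (degrees/s): [136.94, 136.94, 172.46, 180, 180, 180].

### API

Orientations are given as [roll, pitch, yaw] about the fixed x, y, z axes, in that order (R = Rz(yaw) Ry(pitch) Rx(roll)).
In Python, from plant import r, eyes, workorder gives the robot as it stands.
- The arm moves only by the tool step_arm, never from a script. Its argument "plan" is a list of rows, each a list of 5 numbers: the shift along the tool's x, y, z each as a share of 25 cm, from -1 to 1, then the turn about the tool's z as a share of 60 degrees, from -1 to 1, then the finger opening in mm, from 0 to 87.6. In form: [[x, y, z, turn, jaw], ...]. A call has 1 to 12 rows; each row is the pose to reach, as a shift and turn from the pose commanded when the call began, along the tool's axes at that moment; what a row does not reach only later rows make up. A row lasts 1/12 s, in which the tool goes at most 41.7 mm and 7.16 degrees, less where a joint would pass 70% of its speed; a pose out of reach is approached as far as the arm can. A call with a number of a shift or a turn outside -1 to 1 is refused whole. A call with a gripper value outside its range is refused whole. The fingers move at their own pace and stop on an object; "newtons" is the grip in N (left out, the last holds). Time passes only in rows, so rows that repeat a pose let the fingers close. It gives the time, the measured TCP pose, the force, the opening and the grip force at its end, in the units of the state.
- r.get_state(): the state, without advancing time (a new reading comes with each control period).
- eyes.capture(name): name is "scene" or "top" or "wrist"; returns the picture (400x640x3 uint8, red, green, blue); there is no depth.
- eyes.camera_model(name): a dict with "fov_y" (degrees; the focal length in pixels is half the picture's height over the tangent of half this angle, whatever the lens; pixels are square), "cx", "cy" (the principal point, pixels), "world_to_cam" (4x4, takes a point from world to camera coordinates); the wrist camera has in their place "hand_eye" (4x4, takes a point from camera to tool coordinates, whose origin is the TCP and whose axes are the flange's). Camera axes: x right, y up, looking along -z (the intrinsics and any distortion apply to the point x, -y, -z); pixel columns grow to the right and rows downward; lengths in m; the calibration is good to about 2 mm. The wrist camera is an equidistant fisheye: a pixel r from the principal point sees the ray r / f radians off the axis. A picture is of the moment at which its call begins: read the wrist's pose just before it. camera_model takes no time and is no camera call.
- workorder.close_job(): hands the job in; it is judged then, once.
The state is a dict: "time_s": time; "joints": joint angles; "qd": joint speeds; "joint_torque": joint torques, N m; "tcp_pos": TCP position; "eef_rot": TCP orientation; "contact_force": force on the tool from outside, world axes, zero at the start; "moment": the same for the moment, N m; "gripper_width": finger opening in m; "gripper_force": force on a finger pad.
Only numpy, scipy, OpenCV 4.12 (cv2) and the standard library are available. Lean on these libraries where they do the work, as an engineer would, in place of code of your own. Each camera call takes 0.05 s, during which the arm holds its last target. There are 200 camera calls.

## Working session

There is one attempt and no reset: what is moved stays moved. The work goes in short steps, Python scripts to look and compute and a tool call to move; the robot and the scene stay as the last step left them, time stands still between calls to the robot, and variables do not carry over. Pictures are saved under pics/ and viewed, at most 10 in all, crops included, and the job is handed in when it is done.

Besides the shell and the picture viewer there is one more tool, called after "Call:" as name(argument=value, ...), one argument or row to a line, values as JSON. step_arm: Moves the arm, as the interface text tells. Its arguments: {"type":"object","properties":{"plan":{"type":"array"},"newtons":{"type":"number"}},"required":["plan"]}

```bash
mkdir -p pics; ls; python3 - <<'E'
from plant import r,eyes,workorder
import cv2
s=r.get_state(); print({k:s[k] for k in('time_s','tcp_pos','eef_rot','contact_force','gripper_width')})
for n in('scene','top','wrist'):
    cv2.imwrite(f'pics/{n}0.png',eyes.capture(n)[:,:,::-1])
    m=eyes.camera_model(n);print(n,m)
E
```

```text
pics
{'time_s': 0.0, 'tcp_pos': array([0.26317025, 0.621004  , 0.19763288]), 'eef_rot': array([ 1.79905646e+02, -8.58355298e-03, -2.29696883e+01]), 'contact_force': array([0.01670392, 0.45512745, 0.345169  ]), 'gripper_width': 0.08783416163459097}
scene {'fov_y': 57.19775804591917, 'cx': 319.1757350188151, 'cy': 199.16793050167624, 'world_to_cam': array([[ 0.56710872,  0.82356585, -0.0112688 , -0.23712893],
       [-0.56289631,  0.39752664,  0.72465185,  0.18727567],
       [ 0.60127817, -0.40461322,  0.68902301, -1.46432879],
       [ 0.        ,  0.        ,  0.        ,  1.        ]])}
top {'fov_y': 54.00116812163759, 'cx': 326.9419932125972, 'cy': 195.4430309909385, 'world_to_cam': array([[ 0.01170167, -0.99975902,  0.01857325, -0.05245242],
       [ 0.99658257,  0.0131794 ,  0.08154433, -0.4993045 ],
       [-0.08176946,  0.01755557,  0.99649664, -1.34411522],
       [ 0.        ,  0.        ,  0.        ,  1.        ]])}
wrist {'fov_y': 65.70646984690485, 'cx': 317.2030304595098, 'cy': 200.28890670128166, 'hand_eye': array([[ 6.82689511e-04,  9.60793951e-01,  2.77262543e-01,
         7.43473672e-02],
       [ 9.99999238e-01, -3.70667732e-04, -1.17777783e-03,
         2.35684993e-04],
       [-1.02882953e-03,  2.77263135e-01, -9.60793472e-01,
        -1.86605047e-01],
       [ 0.00000000e+00,  0.00000000e+00,  0.00000000e+00,
         1.00000000e+00]])}
```

View pics/scene0.png

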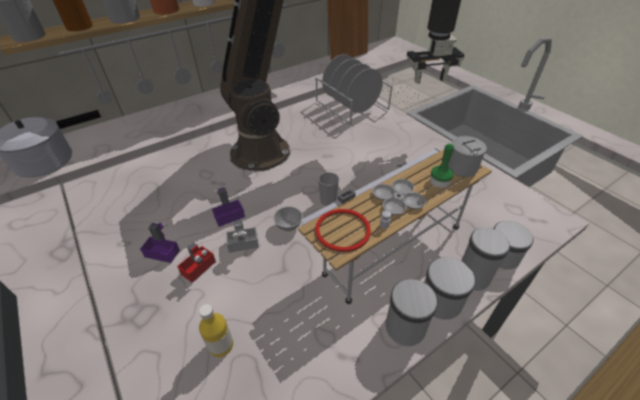

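View pics/top0.png

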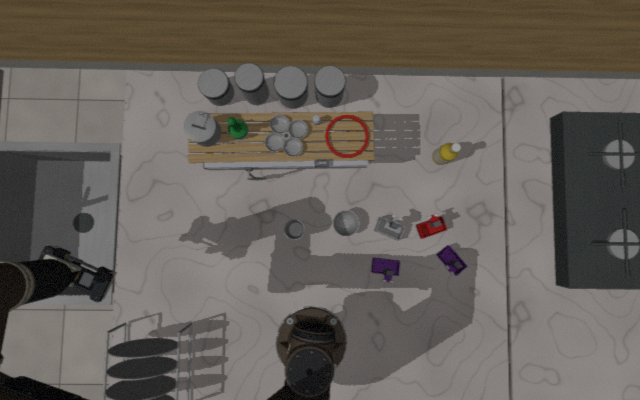

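The caddy is at top (390,225), with the rail's front edge at about row 163, its mouth near column 368 and the saddle near column 322. Next I'll enlarge both areas and cast rays for coarse positions.

```bash
cat > h.py <<'E'
import numpy as np,cv2
from plant import r,eyes
from scipy.spatial.transform import Rotation as R
def tool():
    s=r.get_state();T=np.eye(4);T[:3,:3]=R.from_euler('xyz',s['eef_rot'],degrees=True).as_matrix();T[:3,3]=s['tcp_pos'];return T
def ray(name,u,v,T=None):
    m=eyes.camera_model(name);f=200/np.tan(np.radians(m['fov_y']/2))
    a,b=u-m['cx'],v-m['cy']
    if name=='wrist':
        q=np.hypot(a,b);t=q/f;d=np.array([a/q*np.sin(t),-b/q*np.sin(t),-np.cos(t)]);C=T@m['hand_eye']
    else: d=np.array([a/f,-b/f,-1]);C=np.linalg.inv(m['world_to_cam'])
    return C[:3,3],C[:3,:3]@d
def hit(name,u,v,z,T=None):
    o,d=ray(name,u,v,T);return (o+d*(z-o[2])/d[2]).round(4)
def plane(name,u,v,p,n,T=None):
    o,d=ray(name,u,v,T);return (o+d*(np.dot(np.subtract(p,o),n)/np.dot(d,n))).round(4)
def proj(name,P,T=None):
    m=eyes.camera_model(name);f=200/np.tan(np.radians(m['fov_y']/2))
    W=np.linalg.inv(T@m['hand_eye']) if name=='wrist' else m['world_to_cam']
    p=W[:3,:3]@np.asarray(P)+W[:3,3];x,y,z=p[0],-p[1],-p[2];q=np.hypot(x,y)
    k=f*np.arctan2(q,z)/q if name=='wrist' else f/z
    return np.round([m['cx']+x*k,m['cy']+y*k],1)
E
python3 - <<'E'
from h import *
t=cv2.imread('pics/top0.png')
a=cv2.resize(t[205:245,365:450],None,fx=7,fy=7,interpolation=2);b=cv2.resize(t[145:180,300:385],None,fx=7,fy=7,interpolation=2)
cv2.imwrite('pics/z.png',np.vstack([a,b]))
print('caddy',hit('top',390,225,.04),'mouth',hit('top',368,163,.21),'far',hit('top',203,165,.21),'saddle',hit('top',322,163,.22))
for n,u,v,z in(('tumb',295,229,.1),('kat',347,222,.045),('soap',450,150,.1),('red',431,227,.04)):print(n,hit('top',u,v,z))
E
```

```text
caddy [ 0.3998 -0.2626  0.04  ] mouth [ 0.5844 -0.1658  0.21  ] far [0.571  0.3295 0.21  ] saddle [ 0.5806 -0.0268  0.22  ]
tumb [0.3827 0.0576 0.1   ]
kat [ 0.4082 -0.1151  0.045 ]
soap [ 0.6505 -0.4524  0.1   ]
red [ 0.3947 -0.4034  0.04  ]
```

View pics/z.png

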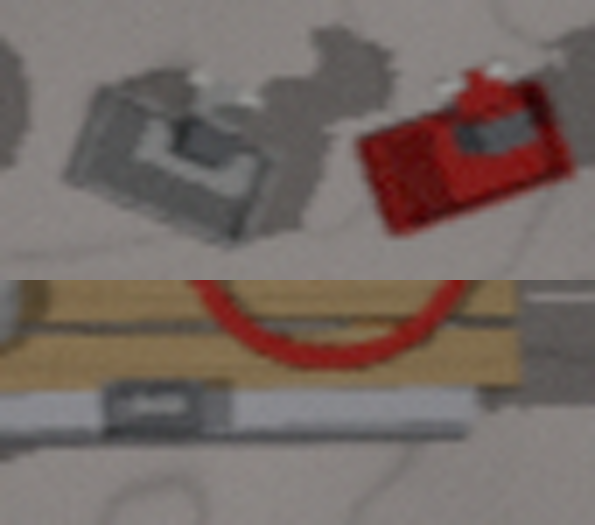

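The crop shows the caddy's dark grip block at top (394.6,225.5) and its glides at about (394,216) and (400,219). That puts its yaw near -22°, which matches the tool's current yaw. The rail mouth is near y=-0.166 and the saddle is visible. I'll start the approach.

Call:
step_arm(
  plan=[
    [0.76, 1, 0, 0, 60],
    [0.76, 1, 0, 0, 60],
    [0.76, 1, 0, 0, 60],
    [0.76, 1, 0, 0, 60],
    [0.76, 1, 0, 0, 60],
    [0.76, 1, 0, 0, 60],
    [0.76, 1, 0, 0, 60],
    [0.76, 1, 0, 0, 60],
    [0.76, 1, 0, 0, 60],
  ],
  newtons=20,
)

```text
time_s: 0.9
tcp_pos: [0.3409, 0.3131, 0.1989]
eef_rot: [-180.0, 0.0, -23.1]
contact_force: [-0.5, -0.6, -0.3]
gripper_width: 0.0602
gripper_force: 0.0
```

Call:
step_arm(
  plan=[
    [0.96, 1, 0, 0, 60],
    [0.96, 1, 0, 0, 60],
    [0.96, 1, 0, 0, 60],
    [0.96, 1, 0, 0, 60],
    [0.96, 1, 0, 0, 60],
    [0.96, 1, 0, 0, 60],
    [0.96, 1, 0, 0, 60],
    [0.96, 1, 0, 0, 60],
    [0.96, 1, 0, 0, 60],
    [0.96, 1, 0, 0, 60],
  ],
)

```text
time_s: 1.73
tcp_pos: [0.4649, -0.0093, 0.1981]
eef_rot: [179.9, 0.0, -23.2]
contact_force: [0.2, -0.2, 0.4]
gripper_width: 0.0603
gripper_force: 0.0
```

```bash
python3 - <<'E'
from h import *
T=tool();g=hit('top',394.6,225.3,.11);g2=hit('top',394,216.4,.095);g3=hit('top',400.4,219.3,.095)
print(T[:3,3],r.get_state()['eef_rot'],g,g2,g3,'shift',T[:3,:3].T@(g-T[:3,3])/.25)
E
```

```text
[ 0.46486201 -0.00928429  0.19812264] [ 1.79945654e+02  3.14902178e-02 -2.32024168e+01] [ 0.3985 -0.265   0.11  ] [ 0.4277 -0.266   0.095 ] [ 0.4184 -0.287   0.095 ] shift [0.15920363 1.04437905 0.35339388]
```

Call:
step_arm(
  plan=[
    [0.16, 1, 0, 0, 60],
    [0.16, 1, 0, 0, 60],
    [0.16, 1, 0, 0, 60],
    [0.16, 1, 0, 0, 60],
    [0.16, 1, 0, 0, 60],
    [0.16, 1, 0, 0, 60],
    [0.16, 1, 0, 0, 60],
    [0.16, 1, 0, 0, 60],
  ],
)

```text
time_s: 2.4
tcp_pos: [0.4028, -0.2538, 0.1982]
eef_rot: [180.0, 0.0, -23.2]
contact_force: [0.4, 0.7, 0.2]
gripper_width: 0.0597
gripper_force: 0.0
```

```bash
python3 - <<'E'
from h import *
T=tool();np.save('T1',T);im=eyes.capture('wrist')[:,:,::-1];cv2.imwrite('pics/w1.png',im);print(T[:3,3],r.get_state()['eef_rot'],proj('wrist',[.3985,-.265,.11],T))
E
```

```text
[ 0.40279509 -0.25378786  0.19819861] [-1.79993932e+02  3.07008016e-02 -2.30990590e+01] [329.6 194.6]
```

View pics/w1.png

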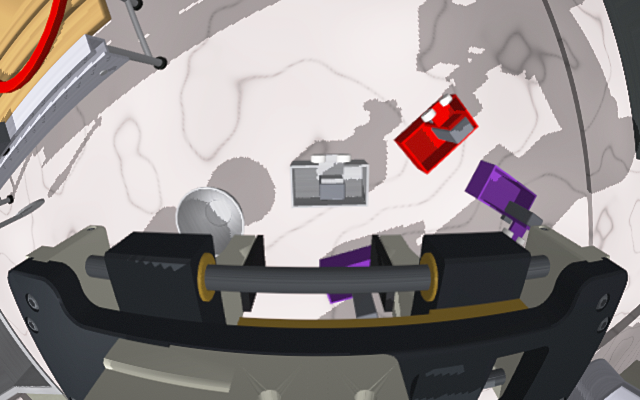

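The caddy shows at about (330,182), its edges nearly parallel to the image rows, with the white glides at the top (313–350,157). I'll enlarge it for the grip and yaw.

```bash
python3 - <<'E'
from h import *
im=cv2.imread('pics/w1.png');cv2.imwrite('pics/w1z.png',cv2.resize(im[145:215,280:380],None,fx=8,fy=8,interpolation=0))
E
```

```text
(no output)
```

View pics/w1z.png

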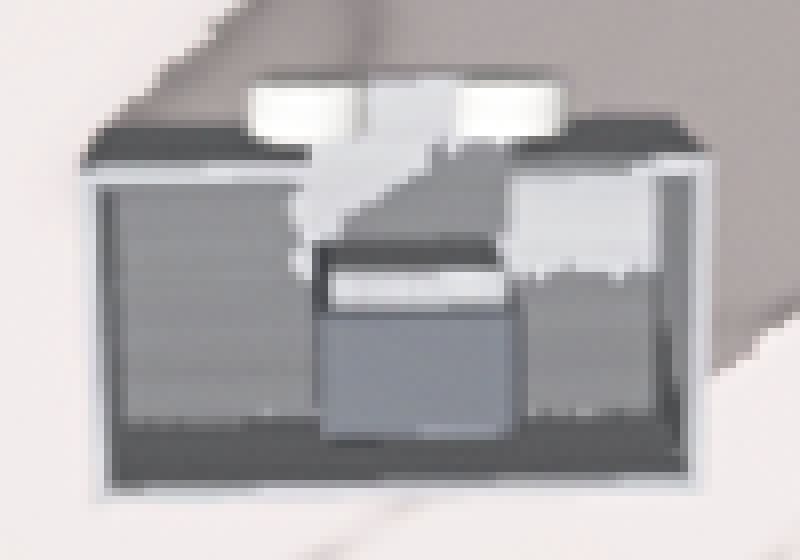

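The block's top face is centred at wrist pixel (332.2,191.9), and the rim corners are readable.

```bash
python3 - <<'E'
from h import *
T=np.load('T1.npy');P=lambda x,y,z:hit('wrist',280+x/8,145+y/8,z,T)
g=P(418,375,.11);print('grip',g)
for a,b,z in(((95,495),(700,487),.04),((85,178),(710,160),.04),((320,438),(516,434),.11),((248,80),(565,77),.0935)):
    p,q=P(*a,z),P(*b,z);d=p-q;print(np.linalg.norm(d),'yaw',np.degrees(np.arctan2(-d[0],d[1])),(p+q)/2)
C=tool();print(C[:3,:3].T@(np.array([g[0],g[1],.071])-C[:3,3])/.25)
E
```

```text
grip [ 0.3999 -0.2682  0.11  ]
0.08873111066587634 yaw -22.460917376215992 [ 0.36665 -0.2551   0.04   ]
0.08878389493596237 yaw -21.334041605160717 [ 0.41075 -0.27345  0.04   ]
0.022747747141200588 yaw -21.94172540056311 [ 0.39315 -0.26545  0.11   ]
0.03762352987161094 yaw -22.338718419363374 [ 0.42975 -0.28     0.0935 ]
[0.01227281 0.06259044 0.50909607]
```

Call:
step_arm(
  plan=[
    [0.012, 0.063, 0.2, -0.018, 60],
    [0.012, 0.063, 0.3, -0.018, 60],
    [0.012, 0.063, 0.4, -0.018, 60],
    [0.012, 0.063, 0.51, -0.018, 60],
    [0.012, 0.063, 0.51, -0.018, 60],
    [0.012, 0.063, 0.51, -0.018, 60],
  ],
  newtons=35,
)

```text
time_s: 2.95
tcp_pos: [0.4, -0.2667, 0.0706]
eef_rot: [180.0, 0.2, -21.7]
contact_force: [1.3, -0.1, 1.0]
gripper_width: 0.0601
gripper_force: 0.0
```

Call:
step_arm(
  plan=[
    [0, 0, 0, 0, 15],
    [0, 0, 0, 0, 15],
    [0, 0, 0, 0, 15],
    [0, 0, 0, 0, 15],
    [0, 0, 0, 0, 15],
    [0, 0, 0, 0, 15],
    [0, 0, 0, 0, 15],
    [0, 0, 0, 0, 15],
    [0, 0, 0, 0, 15],
    [0, 0, 0, 0, 15],
  ],
  newtons=35,
)

```text
time_s: 3.78
tcp_pos: [0.4006, -0.2682, 0.0714]
eef_rot: [-180.0, -0.0, -21.9]
contact_force: [0.1, 2.5, 6.1]
gripper_width: 0.0236
gripper_force: 35.0
```

Call:
step_arm(
  plan=[
    [0, 0, -0.1, 0, 15],
    [0, 0, -0.25, 0, 15],
    [0, 0, -0.4, 0, 15],
    [0.1, -0.08, -0.45, -0.1, 15],
    [0.2, -0.16, -0.45, -0.2, 15],
    [0.3, -0.24, -0.45, -0.3, 15],
    [0.42, -0.32, -0.45, -0.39, 15],
    [0.514, -0.39, -0.45, -0.39, 15],
    [0.514, -0.39, -0.45, -0.39, 15],
    [0.514, -0.39, -0.45, -0.39, 15],
    [0.514, -0.39, -0.45, -0.39, 15],
  ],
)

```text
time_s: 4.7
tcp_pos: [0.5547, -0.2254, 0.1823]
eef_rot: [-180.0, 0.1, 1.5]
contact_force: [-1.0, 1.7, -0.9]
gripper_width: 0.0235
gripper_force: 35.0
```

```bash
python3 - <<'E'
from h import *
s=r.get_state();print(s['moment'],s['contact_force'])
T=tool();np.save('T2',T);im=eyes.capture('wrist')[:,:,::-1];cv2.imwrite('pics/w2.png',im)
t=eyes.capture('top')[:,:,::-1];cv2.imwrite('pics/t2.png',t)
print(T[:3,3],s['eef_rot'],proj('wrist',[.583,-.165,.212],T),proj('wrist',T[:3,3]+[.028,0,.024],T))
E
```

```text
[-0.07053274 -0.01392504  0.01799588] [-1.03132651  1.71493026 -0.88059505]
[ 0.55473453 -0.22536967  0.18230513] [-1.79966868e+02  1.49380283e-01  1.50160683e+00] [208.3 198.8] [318.2 199.2]
```

View pics/w2.png

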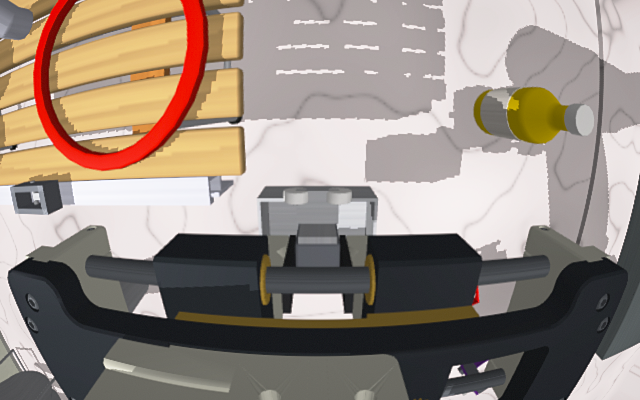

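The wrist view shows the held caddy with its glides at (297,197) and (340,197). The rail's top ends at about (213,190), next to the saddle at (37,197). I'll enlarge this for a fine fit.

```bash
python3 - <<'E'
from h import *
im=cv2.imread('pics/w2.png')
f=lambda a:cv2.convertScaleAbs(cv2.resize(a,None,fx=7,fy=7,interpolation=0),alpha=1.6,beta=-150)
cv2.imwrite('pics/w2z.png',np.vstack([f(im[170:212,130:242]),f(im[176:218,256:368])]))
E
```

```text
(no output)
```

View pics/w2z.png

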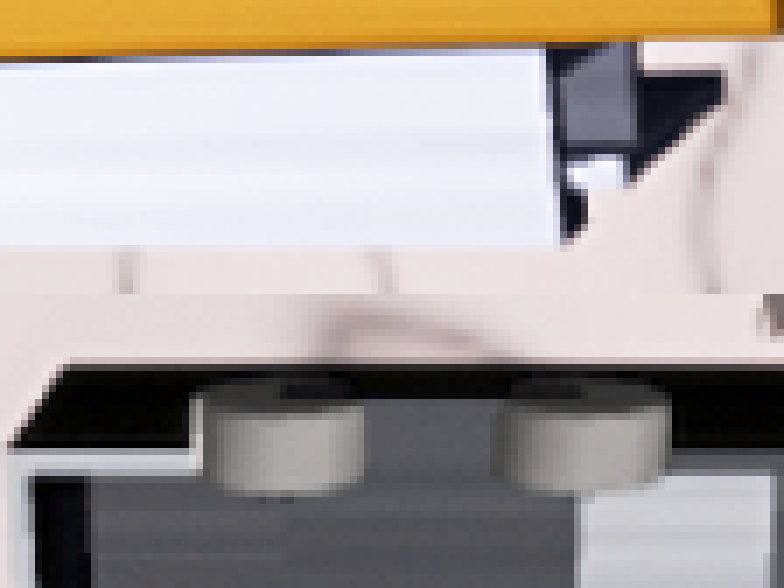

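The rail mouth's top edge runs from (208,177) to (210,205), and the front top edge is at row 205. The glide discs' top fronts are at row 204.7, with columns 296.3 and 339.3.

```bash
python3 - <<'E'
from h import *
T=np.load('T2.npy');A=lambda x,y,z:hit('wrist',130+x/7,170+y/7,z,T);B=lambda x,y,z:hit('wrist',256+x/7,176+(y-294)/7,z,T)
print('mouth back/front',A(547,47,.212),A(561,246,.212))
for a,b in(((0,246),(555,246)),((0,61),(545,48))):
    p,q=A(*a,.212),A(*b,.212);d=p-q;print(d,'yaw',np.degrees(np.arctan2(-d[0],d[1])))
for z in(.2034,.2064,.2094):
    p,q=B(282,495,z),B(583,495,z);d=p-q
    print(z,'glides',np.linalg.norm(d),'yaw',np.degrees(np.arctan2(-d[0],d[1])),'front',(p+q)/2,'back',B(432,412,z))
t=eyes.camera_model('top')
E
```

```text
mouth back/front [ 0.5954 -0.1657  0.212 ] [ 0.5794 -0.1658  0.212 ]
[-0.0017  0.0537  0.    ] yaw 1.8132273011390225
[-0.0012  0.0515  0.    ] yaw 1.3348057535616724
0.2034 glides 0.024007498828491087 yaw 1.4320961841644877 front [ 0.5787 -0.2253  0.2034] back [ 0.5855 -0.225   0.2034]
0.2064 glides 0.023607625886564686 yaw 1.4563586343395283 front [ 0.5796 -0.2252  0.2064] back [ 0.5863 -0.225   0.2064]
0.2094 glides 0.02320775732379154 yaw 1.4814571708869118 front [ 0.5805 -0.2252  0.2094] back [ 0.5871 -0.225   0.2094]
```

Call:
step_arm(
  plan=[
    [0.024, 0, -0.0045, 0, 15],
    [0.024, -0.05, -0.0045, 0, 15],
    [0.024, -0.1, -0.0045, 0, 15],
    [0.024, -0.13, -0.0045, 0, 15],
    [0.024, -0.14, -0.0045, 0, 15],
    [0.024, -0.14, -0.0045, 0, 15],
    [0.024, -0.14, -0.0045, 0, 15],
  ],
)

```text
time_s: 5.38
tcp_pos: [0.5608, -0.1901, 0.1849]
eef_rot: [180.0, -0.0, 1.6]
contact_force: [0.3, 0.1, -2.1]
gripper_width: 0.0238
gripper_force: 35.0
```

```bash
python3 - <<'E'
from h import *
T=tool();np.save('T3',T);im=eyes.capture('wrist')[:,:,::-1];cv2.imwrite('pics/w3.png',im)
s=r.get_state();print(s['tcp_pos'],s['eef_rot'],s['contact_force'],s['moment'])
f=lambda a:cv2.convertScaleAbs(cv2.resize(a,None,fx=6,fy=6,interpolation=0),alpha=1.3,beta=-80)
cv2.imwrite('pics/w3z.png',f(im[160:240,240:370]))
E
```

```text
[ 0.56079303 -0.19035088  0.18483853] [ 1.79993794e+02 -1.10833880e-02  1.53954909e+00] [ 0.54301746 -0.84472283 -1.65186002] [-0.0851365  -0.02448539  0.01748044]
```

View pics/w3z.png

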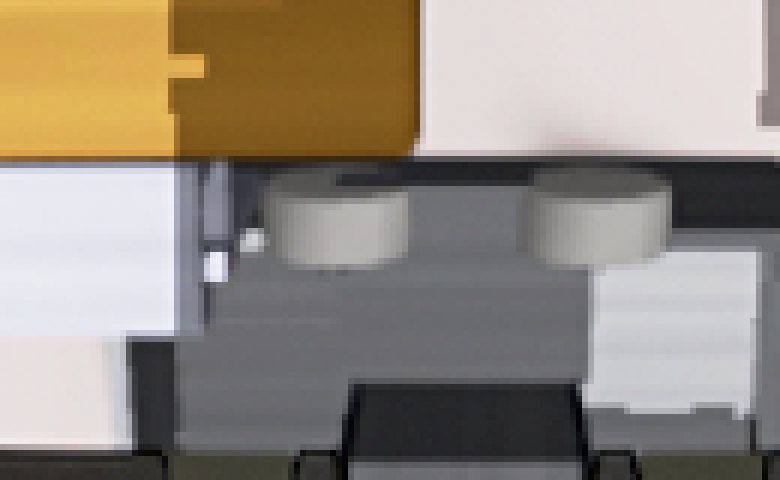

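The left glide sits just outside the mouth: front row 204.7, columns 285–308. The rail's front top edge is at row 215.5 and its back edge at row 187. I'll check the lateral and vertical offsets.

```bash
python3 - <<'E'
from h import *
T=np.load('T3.npy');T[2,3]=.1849;A=lambda x,y,z:hit('wrist',240+x/6,160+y/6,z,T)
print('rail front',A(90,334,.212),'back',A(90,163,.212),'mouth',A(190,163,.212),A(205,330,.212))
z=.209
p,q=A(337,268,z),A(598,268,z);print('glide fr',p,q,'back',A(337,204,z),A(598,200,z),np.linalg.norm(p-q))
E
```

```text
rail front [ 0.5792 -0.1554  0.212 ] back [ 0.5954 -0.1559  0.212 ] mouth [ 0.5956 -0.165   0.212 ] [ 0.58   -0.1662  0.212 ]
glide fr [ 0.5853 -0.178   0.209 ] [ 0.586  -0.2019  0.209 ] back [ 0.5914 -0.178   0.209 ] [ 0.5924 -0.2016  0.209 ] 0.023910248848558645
```

Call:
step_arm(
  plan=[
    [-0.002, 0, 0.006, 0, 15],
    [-0.002, 0, 0.006, 0, 15],
    [-0.002, -0.008, 0.006, 0, 15],
    [-0.002, -0.016, 0.006, 0, 15],
    [-0.002, -0.024, 0.006, 0, 15],
    [-0.002, -0.032, 0.006, 0, 15],
    [-0.002, -0.04, 0.006, 0, 15],
    [-0.002, -0.048, 0.006, 0, 15],
    [-0.002, -0.048, 0.006, 0, 15],
  ],
)

```text
time_s: 6.18
tcp_pos: [0.56, -0.178, 0.1832]
eef_rot: [-180.0, -0.0, 1.5]
contact_force: [0.0, -0.5, -2.3]
gripper_width: 0.0236
gripper_force: 35.0
```

Call:
step_arm(
  plan=[
    [0, -0.008, 0, 0, 15],
    [0, -0.016, 0, 0, 15],
    [0, -0.024, 0, 0, 15],
    [0, -0.032, 0, 0, 15],
    [0, -0.04, 0, 0, 15],
    [0, -0.048, 0, 0, 15],
    [0, -0.056, 0, 0, 15],
    [0, -0.064, 0, 0, 15],
    [0, -0.064, 0, 0, 15],
  ],
)

```text
time_s: 6.93
tcp_pos: [0.5595, -0.1621, 0.1832]
eef_rot: [-180.0, 0.0, 1.5]
contact_force: [-0.1, -0.1, -1.9]
gripper_width: 0.0232
gripper_force: 35.0
```

Call:
step_arm(
  plan=[
    [0, -0.01, 0, 0, 15],
    [0, -0.02, 0, 0, 15],
    [0, -0.03, 0, 0, 15],
    [0, -0.04, 0, 0, 15],
    [0, -0.05, 0, 0, 15],
    [0, -0.06, 0, 0, 15],
    [0, -0.07, 0, 0, 15],
    [0, -0.08, 0, 0, 15],
    [0, -0.09, 0, 0, 15],
    [0, -0.1, 0, 0, 15],
    [0, -0.1, 0, 0, 15],
  ],
)

```text
time_s: 7.85
tcp_pos: [0.5589, -0.137, 0.1832]
eef_rot: [-180.0, -0.0, 1.5]
contact_force: [-0.7, 1.2, -1.8]
gripper_width: 0.0238
gripper_force: 35.0
```

Call:
step_arm(
  plan=[
    [0, -0.01, 0, 0, 15],
    [0, -0.02, 0, 0, 15],
    [0, -0.03, 0, 0, 15],
    [0, -0.04, 0, 0, 15],
    [0, -0.05, 0, 0, 15],
    [0, -0.06, 0, 0, 15],
    [0, -0.07, 0, 0, 15],
    [0, -0.08, 0, 0, 15],
    [0, -0.09, 0, 0, 15],
    [0, -0.1, 0, 0, 15],
    [0, -0.11, 0, 0, 15],
    [0, -0.12, 0, 0, 15],
  ],
)

```text
time_s: 8.85
tcp_pos: [0.5581, -0.1072, 0.1832]
eef_rot: [-180.0, -0.0, 1.5]
contact_force: [-0.9, -0.6, -1.7]
gripper_width: 0.0233
gripper_force: 35.0
```

```bash
python3 - <<'E'
from h import *
im=eyes.capture('wrist')[:,:,::-1];T=tool();cv2.imwrite('pics/w4.png',im)
s=r.get_state();print(s['tcp_pos'],s['contact_force'],s['moment'])
f=lambda a:cv2.resize(a,None,fx=3,fy=3,interpolation=0)
cv2.imwrite('pics/w4z.png',f(im[120:280,120:380]));np.save('T4',T)
E
```

```text
[ 0.55808384 -0.10683592  0.1832028 ] [-0.0885538  -0.27480829 -0.77775718] [0.02716535 0.02007223 0.02363129]
```

View pics/w4z.png

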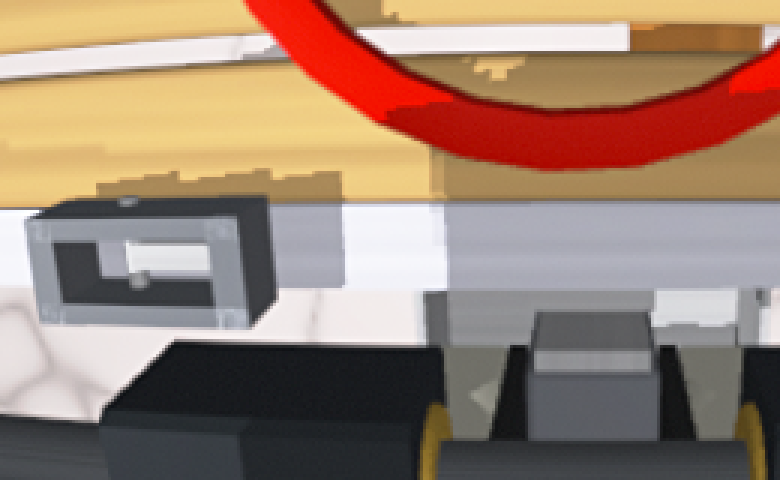

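```bash
python3 - <<'E'
from h import *
T=np.load('T4.npy');A=lambda x,y,z:hit('wrist',120+x/3,120+y/3,z,T)
print('saddle',A(38,322,.228),A(250,327,.228),A(238,218,.228),'rail fr',A(300,289,.212),T[:3,3])
E
```

```text
saddle [ 0.5728 -0.0033  0.228 ] [ 0.5744 -0.0479  0.228 ] [ 0.5937 -0.0474  0.228 ] rail fr [ 0.576  -0.0523  0.212 ] [ 0.55808384 -0.10683592  0.1832028 ]
```

Call:
step_arm(
  plan=[
    [0, -0.01, 0, 0, 15],
    [0, -0.02, 0, 0, 15],
    [0, -0.03, 0, 0, 15],
    [0, -0.04, 0, 0, 15],
    [0, -0.05, 0, 0, 15],
    [0, -0.06, 0, 0, 15],
    [0, -0.07, 0, 0, 15],
    [0, -0.08, 0, 0, 15],
    [0, -0.08, 0, 0, 15],
  ],
)

```text
time_s: 9.65
tcp_pos: [0.5576, -0.087, 0.1832]
eef_rot: [-180.0, -0.0, 1.5]
contact_force: [-0.2, -0.3, -1.6]
gripper_width: 0.0235
gripper_force: 35.0
```

Call:
step_arm(
  plan=[
    [0, -0.008, 0, 0, 15],
    [0, -0.016, 0, 0, 15],
    [0, -0.024, 0, 0, 15],
    [0, -0.032, 0, 0, 15],
    [0, -0.04, 0, 0, 15],
    [0, -0.048, 0, 0, 15],
    [0, -0.056, 0, 0, 15],
    [0, -0.064, 0, 0, 15],
    [0, -0.068, 0, 0, 15],
  ],
)

```text
time_s: 10.4
tcp_pos: [0.5571, -0.0702, 0.1832]
eef_rot: [-180.0, -0.0, 1.5]
contact_force: [0.6, -0.3, -1.9]
gripper_width: 0.0235
gripper_force: 35.0
```

Call:
step_arm(
  plan=[
    [0, -0.004, 0, 0, 15],
    [0, -0.008, 0, 0, 15],
    [0, -0.012, 0, 0, 15],
    [0, -0.016, 0, 0, 15],
    [0, -0.02, 0, 0, 15],
  ],
)

```text
time_s: 10.82
tcp_pos: [0.5569, -0.0654, 0.1832]
eef_rot: [180.0, 0.0, 1.5]
contact_force: [-0.3, 0.2, -2.3]
gripper_width: 0.0234
gripper_force: 35.0
```

Call:
step_arm(
  plan=[
    [0, -0.004, 0, 0, 15],
    [0, -0.008, 0, 0, 15],
    [0, -0.012, 0, 0, 15],
    [0, -0.016, 0, 0, 15],
    [0, -0.02, 0, 0, 15],
  ],
)

```text
time_s: 11.23
tcp_pos: [0.5568, -0.0604, 0.1832]
eef_rot: [180.0, 0.0, 1.5]
contact_force: [-0.4, -0.1, -2.2]
gripper_width: 0.0236
gripper_force: 35.0
```

Call:
step_arm(
  plan=[
    [0, -0.004, 0, 0, 15],
    [0, -0.008, 0, 0, 15],
    [0, -0.012, 0, 0, 15],
    [0, -0.016, 0, 0, 15],
  ],
)

```text
time_s: 11.57
tcp_pos: [0.5567, -0.0564, 0.1832]
eef_rot: [180.0, 0.0, 1.5]
contact_force: [0.1, 0.3, -1.2]
gripper_width: 0.0234
gripper_force: 35.0
```

Call:
step_arm(
  plan=[
    [0, -0.004, 0, 0, 15],
    [0, -0.008, 0, 0, 15],
    [0, -0.012, 0, 0, 15],
    [0, -0.016, 0, 0, 15],
  ],
)

```text
time_s: 11.9
tcp_pos: [0.5566, -0.0524, 0.1832]
eef_rot: [180.0, 0.0, 1.5]
contact_force: [-0.3, -0.2, -2.3]
gripper_width: 0.0235
gripper_force: 35.0
```

Call:
step_arm(
  plan=[
    [0, -0.004, 0, 0, 15],
    [0, -0.008, 0, 0, 15],
    [0, -0.012, 0, 0, 15],
    [0, -0.016, 0, 0, 15],
  ],
)

```text
time_s: 12.23
tcp_pos: [0.5565, -0.0484, 0.1832]
eef_rot: [-180.0, -0.0, 1.5]
contact_force: [-0.9, -0.2, -3.4]
gripper_width: 0.0235
gripper_force: 35.0
```

Call:
step_arm(
  plan=[
    [0, -0.004, 0, 0, 15],
    [0, -0.008, 0, 0, 15],
    [0, -0.012, 0, 0, 15],
    [0, -0.016, 0, 0, 15],
  ],
)

```text
time_s: 12.57
tcp_pos: [0.5564, -0.0444, 0.1832]
eef_rot: [180.0, 0.0, 1.5]
contact_force: [-1.3, -0.4, -2.2]
gripper_width: 0.0235
gripper_force: 35.0
```

Call:
step_arm(
  plan=[
    [0, -0.004, 0, 0, 15],
    [0, -0.008, 0, 0, 15],
    [0, -0.012, 0, 0, 15],
    [0, -0.016, 0, 0, 15],
  ],
)

```text
time_s: 12.9
tcp_pos: [0.5562, -0.0415, 0.1833]
eef_rot: [179.9, 0.0, 1.5]
contact_force: [0.9, -6.4, -3.1]
gripper_width: 0.0233
gripper_force: 35.0
```

Call:
step_arm(
  plan=[
    [0, -0.004, 0, 0, 15],
    [0, -0.008, 0, 0, 15],
    [0, -0.012, 0, 0, 15],
    [0, -0.016, 0, 0, 15],
  ],
)

```text
time_s: 13.23
tcp_pos: [0.556, -0.0377, 0.1833]
eef_rot: [179.9, 0.0, 1.5]
contact_force: [-0.5, -6.5, -2.1]
gripper_width: 0.0234
gripper_force: 35.0
```

Call:
step_arm(
  plan=[
    [0, -0.002, 0, 0, 15],
    [0, -0.004, 0, 0, 15],
    [0, -0.006, 0, 0, 15],
    [0, -0.006, 0, 0, 15],
  ],
)

```text
time_s: 13.57
tcp_pos: [0.5559, -0.0363, 0.1832]
eef_rot: [179.9, 0.0, 1.5]
contact_force: [0.3, -6.7, -2.7]
gripper_width: 0.0234
gripper_force: 35.0
```

Call:
step_arm(
  plan=[
    [0, -0.002, 0, 0, 15],
    [0, -0.004, 0, 0, 15],
    [0, -0.004, 0, 0, 15],
  ],
)

```text
time_s: 13.82
tcp_pos: [0.5557, -0.0353, 0.1831]
eef_rot: [179.9, 0.1, 1.5]
contact_force: [0.6, -6.6, -2.3]
gripper_width: 0.0234
gripper_force: 35.0
```

Call:
step_arm(
  plan=[
    [0, -0.002, 0, 0, 15],
    [0, -0.004, 0, 0, 15],
    [0, -0.004, 0, 0, 15],
  ],
)

```text
time_s: 14.07
tcp_pos: [0.5556, -0.0343, 0.183]
eef_rot: [179.9, 0.1, 1.5]
contact_force: [-0.3, -6.7, -3.2]
gripper_width: 0.0238
gripper_force: 35.0
```

Call:
step_arm(
  plan=[
    [0, -0.002, 0, 0, 15],
    [0, -0.004, 0, 0, 15],
    [0, -0.004, 0, 0, 15],
  ],
)

```text
time_s: 14.32
tcp_pos: [0.5555, -0.0336, 0.183]
eef_rot: [179.9, 0.1, 1.5]
contact_force: [0.8, -8.0, -2.9]
gripper_width: 0.0235
gripper_force: 35.0
```

Call:
step_arm(
  plan=[
    [0, -0.002, 0, 0, 15],
    [0, -0.004, 0, 0, 15],
    [0, -0.004, 0, 0, 15],
  ],
)

```text
time_s: 14.57
tcp_pos: [0.5554, -0.0333, 0.1831]
eef_rot: [179.8, 0.1, 1.5]
contact_force: [0.3, -10.8, -2.9]
gripper_width: 0.0235
gripper_force: 35.0
```

Call:
step_arm(
  plan=[
    [0, -0.002, 0, 0, 15],
    [0, -0.002, 0, 0, 15],
    [0, -0.002, 0, 0, 15],
    [0, -0.002, 0, 0, 15],
  ],
)

```text
time_s: 14.9
tcp_pos: [0.5554, -0.0332, 0.1831]
eef_rot: [179.8, 0.1, 1.4]
contact_force: [1.0, -12.8, -3.9]
gripper_width: 0.0232
gripper_force: 35.0
```

Call:
step_arm(
  plan=[
    [0, 0.002, 0, 0, 15],
    [0, 0.004, 0, 0, 15],
    [0, 0.004, 0, 0, 15],
  ],
)

```text
time_s: 15.15
tcp_pos: [0.5554, -0.0334, 0.183]
eef_rot: [179.9, 0.1, 1.5]
contact_force: [0.7, -8.4, -3.7]
gripper_width: 0.0234
gripper_force: 35.0
```

Call:
step_arm(
  plan=[
    [0, 0.003, 0, 0, 15],
    [0, 0.004, 0, 0, 15],
    [0, 0.004, 0, 0, 15],
  ],
  newtons=5,
)

```text
time_s: 15.4
tcp_pos: [0.5558, -0.0329, 0.1832]
eef_rot: [180.0, 0.0, 1.5]
contact_force: [-0.5, -4.5, -1.3]
gripper_width: 0.0237
gripper_force: 5.0
```

Call:
step_arm(
  plan=[
    [0, 0, 0, 0, 28],
    [0, 0, 0, 0, 32],
    [0, 0, 0, 0, 38],
    [0, 0, 0, 0, 45],
    [0, 0, 0, 0, 45],
    [0, 0, 0, 0, 45],
  ],
)

```text
time_s: 15.9
tcp_pos: [0.5563, -0.0322, 0.1833]
eef_rot: [-180.0, -0.0, 1.5]
contact_force: [0.2, -0.0, -0.2]
gripper_width: 0.045
gripper_force: 0.0
```

Call:
step_arm(
  plan=[
    [-0.01, 0, -0.05, 0, 45],
    [-0.01, 0, -0.12, 0, 45],
    [-0.01, 0, -0.2, 0, 45],
    [-0.01, 0, -0.3, 0, 45],
    [-0.01, 0, -0.4, 0, 45],
    [-0.1, 0, -0.5, 0, 45],
    [-0.1, 0, -0.5, 0, 45],
    [-0.1, 0, -0.5, 0, 45],
  ],
)

```text
time_s: 16.57
tcp_pos: [0.5314, -0.0329, 0.3103]
eef_rot: [-179.9, -0.2, 1.5]
contact_force: [-0.3, -0.6, -0.8]
gripper_width: 0.0452
gripper_force: 0.0
```

```bash
python3 - <<'E'
from h import *
im=eyes.capture('wrist')[:,:,::-1];sc=eyes.capture('scene')[:,:,::-1]
f=lambda a,k:cv2.resize(a,None,fx=k,fy=k,interpolation=2)
a=f(im[110:270,220:420],3);b=cv2.resize(sc[130:290,240:440],(600,480))
cv2.imwrite('pics/w5.png',cv2.resize(np.hstack([a,b]),(800,320)));s=r.get_state();print(s['tcp_pos'],s['contact_force'])
E
```

```text
[ 0.53088014 -0.0329769   0.30775798] [ 0.41997018 -0.61313672 -0.51877716]
```

View pics/w5.png

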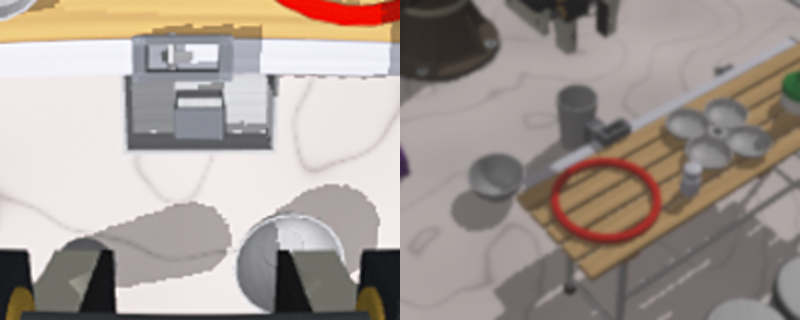

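The wrist crop (left half) shows the caddy hanging square on the rail under the saddle at about (200,110), with the fingers clear. The bystanders are where they were.

```bash
python3 -c "
from plant import workorder
print(workorder.close_job())"
```

```text
the job is handed in; nothing more can be done
None
```

The caddy is hanging level on the rail, slid about 132 mm in from the mouth until it came up firmly against the stop (peak push about 13 N), then let go and the job handed in at about 17 s; the claw angle isn't reported, so I judged it shut from the steady push of about 6.5 N over the last 9 mm and the firm halt.

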